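Strip the relay modules off a test rail

TASK

Fold the clear cover of the rail box up until it stands about upright, then pull every tall relay module off the rail and set them all in the black tray, none on top of another. Leave the low terminal block clipped on the rail where it is, and finish by folding the cover fully shut again.

Things in the scene. Friction and masses are not known exactly. Their poses are not given: they have to be found in the camera images.
- railbox: fixed grey box, 170 mm (its x) x 250 (its y), walls 80 high, 5 thick; front wall (-x, towards the robot) and cover are clear. Origin mid underside, on the table, z up. Floor 10 mm thick. Cover hinge line along y at x = +85, z = 80.5 mm
- cover (a joint): angle of the clear cover about its hinge, rad: 0 shut, 1.57 upright, limit 2.0 (leaning back, away from the robot). It starts shut or a little ajar. The hinge is stiff: the cover stays where it is left; moving it takes 2 to 4 N at the bar
- cover_bar (a point): middle of the cover's handle: round steel bar, 10 mm thick, along the box's y, 82 mm free between its arms, 202 mm from the hinge line, 4 mm above the cover's underside (shut: 84.5 mm above the table, 117 mm in front of the box's middle); 27 mm open gap between bar and cover. Pinched from above across x it turns in the fingers, so the tool can stay upright through the whole swing
- rail_mid (a point): middle of the rail on the box floor, 10 mm above the table, 22 mm in front of the box's middle. The rail runs along the box's y, five places 42 mm apart (-84 to +84 mm). At each, a pair of sprung catches in front and behind (to 32 mm above the table) holds a module by its beads. 38 mm or more free in front of and behind a module above them
- tray: loose black open tray, 110 mm (its x) x 190 mm (its y) x 25 mm high, walls and floor 3 mm, 0.6 kg. Origin at the middle of its underside; z up. Four modules fit side by side along its y
- module1: relay module (3 or 4 present, alike; absent: None): tall white block 40 mm (x, across the rail) x 26 (y, along it) x 62 high, a bead along the outer edge of each foot (48 mm over the beads). Origin at mid height, 31 mm above its underside. Clipped on, its top is 72 mm above the table; a straight upward pull of about 11 N over 6 mm frees it. 0.08 to 0.15 kg. 16 mm gap to neighbours
- module2: relay module (3 or 4 present, alike; absent: None): tall white block 40 mm (x, across the rail) x 26 (y, along it) x 62 high, a bead along the outer edge of each foot (48 mm over the beads). Origin at mid height, 31 mm above its underside. Clipped on, its top is 72 mm above the table; a straight upward pull of about 11 N over 6 mm frees it. 0.08 to 0.15 kg. 16 mm gap to neighbours
- module3: relay module (3 or 4 present, alike; absent: None): tall white block 40 mm (x, across the rail) x 26 (y, along it) x 62 high, a bead along the outer edge of each foot (48 mm over the beads). Origin at mid height, 31 mm above its underside. Clipped on, its top is 72 mm above the table; a straight upward pull of about 11 N over 6 mm frees it. 0.08 to 0.15 kg. 16 mm gap to neighbours
- module4: relay module (3 or 4 present, alike; absent: None): tall white block 40 mm (x, across the rail) x 26 (y, along it) x 62 high, a bead along the outer edge of each foot (48 mm over the beads). Origin at mid height, 31 mm above its underside. Clipped on, its top is 72 mm above the table; a straight upward pull of about 11 N over 6 mm frees it. 0.08 to 0.15 kg. 16 mm gap to neighbours
- terminal: the terminal block that stays: a low grey block on the same feet, 40 x 26 mm and only 30 mm high, four screw heads on top, clipped in one of the five rail places. Origin 16 mm above its underside, z up
Things that resemble listed ones, but are neither listed nor needed, are in the scene too. Leave any blue or pink look-alike of the tray alone.

How it is judged:
On the way, in this order (a step that is already met when the one before it is completed fails the run):
1. the cover stands about upright (value of joint cover between 1.35 and 1.95 rad), for 0.2 s.
2. all relay modules lie or stand in the tray while the cover is still up (x of module1 in the frame of tray between -0.052 and 0.052 m and y of module1 in the frame of tray between -0.092 and 0.092 m and z of module1 in the frame of tray between 0.005 and 0.039 m and x of module2 in the frame of tray between -0.052 and 0.052 m and y of module2 in the frame of tray between -0.092 and 0.092 m and z of module2 in the frame of tray between 0.005 and 0.039 m and x of module3 in the frame of tray between -0.052 and 0.052 m and y of module3 in the frame of tray between -0.092 and 0.092 m and z of module3 in the frame of tray between 0.005 and 0.039 m and x of module4 in the frame of tray between -0.052 and 0.052 m and y of module4 in the frame of tray between -0.092 and 0.092 m and z of module4 in the frame of tray between 0.005 and 0.039 m and value of joint cover above 1 rad), for 0.2 s.
At the end, for the whole second after the job is handed in: Every relay module present rests in the tray, standing or lying, none on another (its middle within the tray's walls and less than 39 mm above the tray's underside); the cover is shut to within 0.06 rad; the terminal block is still in its rail place (moved under 12 mm, tilted under 0.2 rad) (x of module1 in the frame of tray between -0.052 and 0.052 m and y of module1 in the frame of tray between -0.092 and 0.092 m and z of module1 in the frame of tray between 0.005 and 0.039 m and x of module2 in the frame of tray between -0.052 and 0.052 m and y of module2 in the frame of tray between -0.092 and 0.092 m and z of module2 in the frame of tray between 0.005 and 0.039 m and x of module3 in the frame of tray between -0.052 and 0.052 m and y of module3 in the frame of tray between -0.092 and 0.092 m and z of module3 in the frame of tray between 0.005 and 0.039 m and x of module4 in the frame of tray between -0.052 and 0.052 m and y of module4 in the frame of tray between -0.092 and 0.092 m and z of module4 in the frame of tray between 0.005 and 0.039 m and linear speed of each of module1, module2, module3, module4 below 0.03 m/s and value of joint cover below 0.06 rad and distance of terminal from where it was at the start of the episode below 0.012 m and angle between terminal's own z axis and vertical below 0.2 rad); the robot touches nothing.
It fails at once if the terminal block is pulled off the rail (distance of terminal from where it was at the start of the episode above 0.02 m).
Of module1, module2, module3, module4 only 3 to 4 are there at a start; the rules pass over those that are not, and their reading is None.
At some moment in a run one of tray may be knocked a few centimetres aside while the robot is not near it.
Once in a run the grip may slacken for a moment while it holds something.
It also fails if it takes over 210 s, if anything falls off the work surface, if the arm or the gripper's body presses on something with over 40 N, if the wrist force passes 120 N, or if a joint passes its speed limit or range.

ROBOT

A 6-joint arm with a two-finger parallel gripper is mounted at the origin on the work surface. World frame = base frame: x ahead of the robot, y to its left, z up, the work surface at z = 0. Lengths are in m, angles in rad, forces in N, time in s.
With the tool pointing down it reaches from about 0.375 to 0.9 m from the base axis. Payload 3.1 kg.
Tool frame: the origin (TCP) lies between the finger pads; the fingertips stand 8 mm ahead of it and the grasp point (between the pads) lies 11 mm behind it; z points along the fingers, y is the line along which they close (so a half turn about z gives the same grasp; the last joint's range is limited). The gripper opens to 87 mm and grips with 3 to 60 N. Pads are 19 mm wide; open, the fingers measure 117 mm over their backs; the gripper's body (75 mm by 190 mm) begins 51 mm behind the grasp point.
Start: joints at [1.036, 0.527, 1.433, -0, 1.181, -0.178], TCP at [0.218, 0.586, 0.231] pointing down, gripper open.
Joint ranges: [-3.08, 3.08], [-0.75, 2.2], [0.22, 2.44], [-1.43, 4.57], [0, 2.65], [-2.85, 2.85]. Speed limits (rad/s): [2.79, 2.79, 3.14, 3.14, 3.14, 3.14].

INTERFACE

Orientations are given as a unit quaternion [x, y, z, w].
In Python, from rig import robot gives the robot as it stands.
- The arm moves only by the tool move_arm, never from a script. Its argument "motion" is text: rows parted by semicolons, each of 5 numbers parted by spaces: the opening, from -1 (shut) to 1 (fully open), then the shift along the tool's x, y, z normalised to -1 to 1, where 1 is 0.2 m, then the turn about the tool's z normalised to -1 to 1, where 1 is pi rad. A call has 1 to 12 rows; each row is the pose to reach, as a shift and turn from the pose commanded when the call began, along the tool's axes at that moment, turning the shorter way round; what a row does not reach only later rows make up. A row lasts 1/12 s, in which the tool goes at most 41.7 mm and 7.16 degrees, less where a joint would pass 70% of its speed; a pose out of reach is approached as far as the arm can. A call with a number of a shift or a turn outside -1 to 1 is refused whole. A call with a gripper value outside its range is refused whole. The fingers move at their own pace and stop on an object; "newtons" is the grip in N (left out, the last holds). Time passes only in rows, so rows that repeat a pose let the fingers close. It gives the time, the measured TCP pose, the force, the opening and the grip force at its end, in the units of the state.
- robot.get_obs(): the state, without advancing time (a new reading comes with each control period).
- robot.camera(name): name is "scene" or "top" or "wrist"; returns (picture, depth): 400x640x3 uint8, red, green, blue; 400x640 float32, m along the optical axis (not along the pixel's ray), 0 where there is no reading.
- robot.camera_model(name): a dict with "mtx" (3x3 intrinsics, pixels), "D" ([k1, k2, p1, p2, k3] as OpenCV has them; the pictures are not rectified), "position" and "attitude" of the camera in the world. Camera axes: x right, y down, z forward; pixel columns grow to the right and rows downward; lengths in m; the calibration is good to about 2 mm. A picture is of the moment at which its call begins: read the wrist's pose just before it. camera_model takes no time and is no camera call; for the wrist camera it gives the pose at the moment of the call.
- robot.hand_in(): hands the job in; it is judged then, once.
The state is a dict: "time": time; "q": joint angles; "joint_velocities": joint speeds; "joint_torque": joint torques, N m; "position": TCP position; "tool_rot": TCP orientation; "ft_force": force on the tool from outside, world axes, zero at the start; "moment": the same for the moment, N m; "grip_width": finger opening in m; "grip_force": force on a finger pad.
Only numpy, scipy, OpenCV 4.12 (cv2) and the standard library are available. Lean on these libraries where they do the work, as an engineer would, in place of code of your own. Each camera call takes 0.05 s, during which the arm holds its last target. There are 200 camera calls.

## Working session

There is one attempt and no reset: what is moved stays moved. The work goes in short steps, Python scripts to look and compute and a tool call to move; the robot and the scene stay as the last step left them, time stands still between calls to the robot, and variables do not carry over. Pictures are saved under pics/ and viewed, at most 14 in all, crops included, and the job is handed in when it is done.

Besides the shell and the picture viewer there is one more tool, called after "Emit:" as a command line: name --argument value ..., lists and objects as JSON in quotes. move_arm: Moves the arm, as the interface text tells. Its arguments: {"type":"object","properties":{"motion":{"type":"string"},"newtons":{"type":"number"}},"required":["motion"]}

```bash
mkdir -p pics; ls; cat > h.py <<'E'
from rig import robot
import numpy as np, cv2
from scipy.spatial.transform import Rotation as R
def att(a):
    a=np.array(a,float)
    return a if a.shape==(3,3) else R.from_quat(a).as_matrix()
def cloud(name):
    """picture, per-pixel world points (nan where no depth)"""
    m=robot.camera_model(name); p,d=robot.camera(name)
    h,w=d.shape; u,v=np.meshgrid(np.arange(w),np.arange(h))
    n=cv2.undistortPoints(np.stack([u,v],-1).reshape(-1,1,2).astype(np.float64),np.array(m["mtx"]),np.array(m["D"])).reshape(h,w,2)
    c=np.dstack([n*d[...,None],d]); W=c@att(m["attitude"]).T+np.array(m["position"]); W[d==0]=np.nan
    return p,W
def save(p,f): cv2.imwrite("pics/"+f,cv2.cvtColor(p,cv2.COLOR_RGB2BGR))
E
python3 - <<'E'
from h import *
print(robot.get_obs())
for n in("top","scene"):
    print(robot.camera_model(n))
    p,W=cloud(n); save(p,n+"0.png"); np.savez(n+"0.npz",p=p,W=W)
E
```

```text
pics
{'time': 0.0, 'q': array([ 1.03650714e+00,  5.28472574e-01,  1.43387038e+00, -1.46635237e-05,
        1.18138122e+00, -1.78540962e-01]), 'joint_velocities': array([ 7.07120511e-05,  4.92848430e-04, -8.38854482e-04,  7.33567118e-04,
       -7.67164977e-04, -6.56389837e-04]), 'joint_torque': array([ 2.21453238e-04, -4.40036631e+01, -1.76596856e+01,  6.34972542e-02,
        5.78921009e-02, -1.61001872e-04]), 'position': array([0.2173225 , 0.58525763, 0.22957782]), 'tool_rot': array([ 1.76934783e-01,  9.84222001e-01, -1.00114443e-03, -3.65507070e-04]), 'ft_force': array([0.09857316, 0.37629719, 0.234603  ]), 'moment': array([-0.00098109, -0.03603065, -0.02566361]), 'grip_force': 0.0, 'grip_width': 0.08703413098680347}
{'mtx': array([[412.48515242,   0.        , 310.43043344],
       [  0.        , 412.48515242, 205.66422513],
       [  0.        ,   0.        ,   1.        ]]), 'D': array([-0.02777533,  0.        ,  0.        ,  0.        ,  0.        ]), 'position': array([ 0.27401353, -0.18981462,  1.34961083]), 'attitude': array([-0.70382832,  0.70844461, -0.03109551,  0.04201188])}
{'mtx': array([[393.14081584,   0.        , 317.48714086],
       [  0.        , 393.14081584, 192.92852844],
       [  0.        ,   0.        ,   1.        ]]), 'D': array([-0.08196753,  0.        ,  0.        ,  0.        ,  0.        ]), 'position': array([ 1.02202829, -0.2651411 ,  0.96939312]), 'attitude': array([ 0.72675826,  0.62218437, -0.18409911, -0.22542531])}
```

View pics/top0.png

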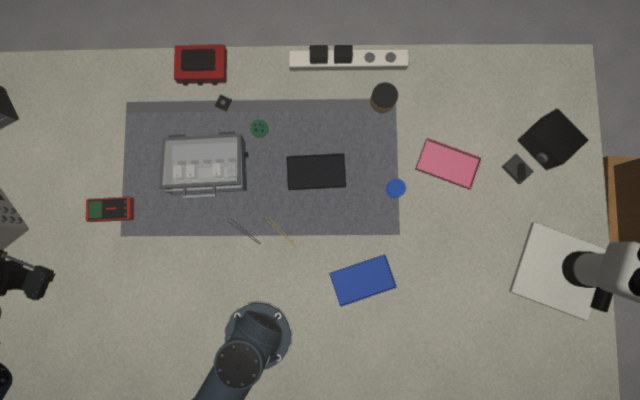

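View pics/scene0.png

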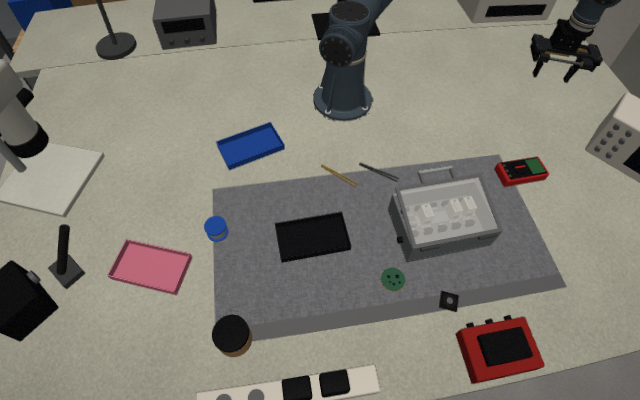

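Top view: the railbox is at about (203,162) with its bar at (198,193). The black tray is at (316,171); the blue (363,280) and pink (448,163) look-alikes stay put. I'll enlarge the box and tray and measure them.

```bash
python3 - <<'E'
from h import *
z=np.load("top0.npz");p,W=z["p"],z["W"]
c=cv2.resize(p[120:210,150:355],None,fx=3.9,fy=3.9,interpolation=cv2.INTER_CUBIC);save(c,"crop0.png")
# tray: dark pixels
g=p.max(2); m=((g<40)&(W[...,2]<0.06)).astype(np.uint8); m[:, :270]=0;m[:,360:]=0;m[:140]=0;m[205:]=0
pts=W[m>0]; print("tray n",len(pts), np.nanpercentile(pts[:,2],[5,50,95]))
r=cv2.minAreaRect((pts[:,:2]*1000).astype(np.float32)); print("tray",r, cv2.boxPoints(r))
# box region
for (u,v) in [(198,193),(180,193),(215,192),(203,150),(203,175),(165,165),(240,160),(190,136),(240,134),(244,186),(164,190),(166,140)]:
    print(u,v,W[v,u].round(4),p[v,u])
# rim points of the box
b=W[125:200,155:252]; 
for lo,hi in((.07,.078),(.078,.088),(.088,.12)):
    q=b[(b[...,2]>lo)&(b[...,2]<hi)]; print(lo,hi,len(q))
    if len(q)>20: print(cv2.minAreaRect((q[:,:2]*1000).astype(np.float32)))
E
```

```text
tray n 97 [0.00119388 0.01064489 0.02549692]
tray ((525.522216796875, -187.66323852539062), (109.08904266357422, 183.8691864013672), 2.450413942337036) [[ 467.0969   -98.14475]
 [ 474.95822 -281.8458 ]
 [ 583.9475  -277.18173]
 [ 576.0862   -93.48068]]
198 193 [0.4589 0.2033 0.0022] [91 92 94]
180 193 [0.4576 0.2591 0.0155] [79 80 80]
215 192 [0.4456 0.1176 0.1182] [71 70 72]
203 150 [0.5818 0.164  0.0938] [144 145 143]
203 175 [0.5003 0.1586 0.1067] [152 154 150]
165 165 [0.534  0.2801 0.1006] [129 129 128]
240 160 [0.5466 0.0455 0.1036] [83 85 86]
190 136 [0.629  0.2083 0.0873] [93 93 93]
240 134 [0.634  0.0501 0.0855] [85 84 84]
244 186 [0.4745 0.0427 0.0448] [55 56 56]
164 190 [0.4589 0.2891 0.0781] [104 106 106]
166 140 [0.6189 0.2871 0.0805] [100 101  99]
0.07 0.078 100
((546.8369750976562, 167.38580322265625), (179.08050537109375, 246.83482360839844), 0.6210378408432007)
0.078 0.088 667
((551.2926025390625, 170.5047607421875), (179.9546356201172, 250.25146484375), 2.3446693420410156)
0.088 0.12 3591
((532.3935546875, 169.86712646484375), (204.92169189453125, 250.9696044921875), 2.86623477935791)
```

View pics/crop0.png

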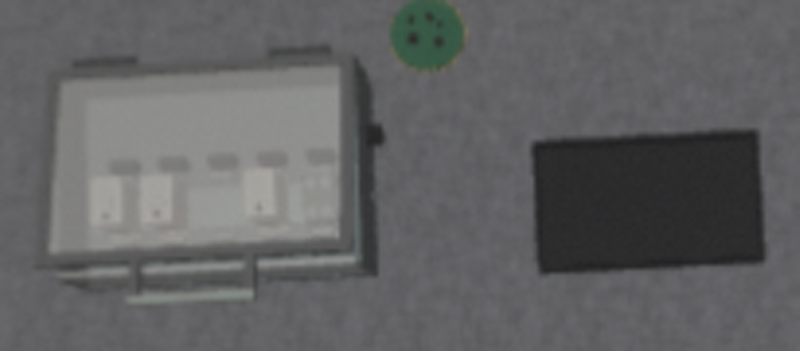

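The crop shows modules at rail places +84, +42 and −42 (crop px 107, 157 and 260). The place at 0 is empty, and the terminal with its screws is at −84 (crop px 318). The black tray is the one described. The cover is ajar by about 0.16 rad. Next I'll fit the box pose and bar.

```bash
cat >> h.py <<'E'
def go(x,y,z,yaw,frm=None):
    """print normalised shift/turn from the present pose to tool-down pose at x,y,z with tool y at world angle yaw"""
    o=robot.get_obs(); M=R.from_quat(o["tool_rot"]).as_matrix(); p=np.array(o["position"])
    if frm is not None: p=np.array(frm)
    s=M.T@(np.array([x,y,z])-p)/0.2
    cur=np.arctan2(M[1,1],M[0,1]); t=-(yaw-cur); t=(t+np.pi)%(2*np.pi)-np.pi
    print("shift",s.round(3),"turn",round(t/np.pi,4),"| pos",p.round(4),"yaw",round(cur,4),"grip",round(o["grip_width"],4),"t",round(o["time"],2))
E
python3 - <<'E'
from h import *
z=np.load("top0.npz");p,W=z["p"],z["W"]
b=W[125:200,155:252].reshape(-1,3)
# cover plane: all pts z>.085
q=b[(b[:,2]>.086)&(b[:,2]<.13)&(b[:,0]>.46)&(b[:,0]<.60)]
A=np.c_[q[:,:2],np.ones(len(q))]
w=np.ones(len(q),bool)
for _ in range(5):
    c,*_=np.linalg.lstsq(A[w],q[w,2],rcond=None); w=abs(A@c-q[:,2])<.004
print("plane",c,"angle",np.arctan(np.hypot(*c[:2])),"dir yaw",np.arctan2(-c[1],-c[0]),w.sum(),len(q))
# edges of box/cover, cover points outline
q=b[(b[:,2]>.078)]
r=cv2.minAreaRect((q[:,:2]*1000).astype(np.float32));print(r);print(cv2.boxPoints(r))
# left & right edges, per row of x
for x in np.arange(.46,.63,.02):
    s=q[abs(q[:,0]-x)<.008]; print(round(x,2),s[:,1].min().round(4),s[:,1].max().round(4))
s=b[(b[:,2]>.07)&(b[:,0]<.452)]; print(len(s)); print(s[np.argsort(s[:,1])][::4].round(4))
go(.33,.16,.33,.045)
E
```

```text
plane [-0.2018732  -0.00847372  0.21234526] angle 0.19936686052534988 dir yaw 0.04195081459770425 2928 3314
((535.2603149414062, 169.84317016601562), (212.67141723632812, 251.69903564453125), 2.6162548065185547)
[[423.2909  290.70767]
 [434.78003  39.27099]
 [647.22974  48.97867]
 [635.7406  300.41534]]
0.46 0.0587 0.2921
0.48 0.0415 0.2899
0.5 0.043 0.2918
0.52 0.0438 0.2941
0.54 0.0453 0.2937
0.56 0.0458 0.2943
0.58 0.0466 0.2976
0.6 0.0475 0.296
0.62 0.0484 0.2986
140
[[0.4514 0.117  0.121 ]
 [0.438  0.1177 0.1294]
 [0.4324 0.1183 0.1266]
 [0.4418 0.1192 0.1239]
 [0.4384 0.1213 0.1273]
 [0.442  0.1225 0.1225]
 [0.4447 0.1248 0.1257]
 [0.4516 0.1265 0.1195]
 [0.436  0.1314 0.123 ]
 [0.4386 0.1337 0.126 ]
 [0.4355 0.1395 0.1269]
 [0.4386 0.1425 0.127 ]
 [0.4299 0.1462 0.1239]
 [0.4356 0.1486 0.1269]
 [0.439  0.1523 0.1247]
 [0.4387 0.1548 0.1265]
 [0.4302 0.1588 0.1224]
 [0.4301 0.1615 0.1236]
 [0.4297 0.1637 0.1265]
 [0.4296 0.1664 0.1278]
 [0.4357 0.1726 0.1276]
 [0.4331 0.1766 0.1242]
 [0.432  0.1799 0.1334]
 [0.4299 0.1849 0.1266]
 [0.4362 0.1887 0.1247]
 [0.4363 0.1918 0.1243]
 [0.4326 0.1962 0.1294]
 [0.4304 0.201  0.1237]
 [0.4364 0.204  0.1245]
 [0.4396 0.2074 0.1235]
 [0.4329 0.2088 0.1281]
 [0.4453 0.2096 0.1265]
 [0.4397 0.2107 0.1228]
 [0.4361 0.2123 0.1269]
 [0.446  0.2143 0.1217]]
shift [-1.269 -1.798 -0.499] turn 0.3724 | pos [0.2174 0.5853 0.2297] yaw 1.215 grip 0.0873 t 0.1
```

Emit:
move_arm --motion "-0.45 -0.3 -0.27 -0.35 0.12;-0.45 -0.87 -0.8 -0.35 0.3724;-0.45 -0.87 -0.8 -0.35 0.3724;-0.45 -0.87 -0.8 -0.35 0.3724;-0.45 -0.87 -0.8 -0.35 0.3724;-0.45 -0.87 -0.8 -0.35 0.3724;-0.45 -0.87 -0.8 -0.35 0.3724;-0.45 -0.87 -0.8 -0.35 0.3724;-0.45 -0.87 -0.8 -0.35 0.3724;-0.45 -0.87 -0.8 -0.35 0.3724;-0.45 -0.87 -0.8 -0.35 0.3724;-0.45 -0.87 -0.8 -0.35 0.3724" --newtons 30

```text
time: 1.1
position: [0.3248, 0.375, 0.3003]
tool_rot: [0.691, 0.723, -0.0, -0.0]
ft_force: [0.2, 0.4, 0.0]
grip_width: 0.0247
grip_force: 0.0
```

Emit:
move_arm --motion "-0.45 -1 0.49 0 0;-0.45 -1 0.49 0 0;-0.45 -1 0.49 0 0;-0.45 -1 0.49 0 0;-0.45 -1 0.49 0 0;-0.45 -1 0.49 0 0;-0.45 -1 0.49 0 0;-0.45 -1 0.49 0 0"

```text
time: 1.77
position: [0.432, 0.1795, 0.3003]
tool_rot: [0.692, 0.722, -0.0, -0.001]
ft_force: [0.8, 0.7, 0.1]
grip_width: 0.0237
grip_force: 0.0
```

```bash
python3 - <<'E'
from h import *
go(.433,.165,.20,.043)
p,W=cloud("wrist"); save(p,"wrist1.png"); np.savez("w1.npz",p=p,W=W)
print(robot.camera_model("wrist")["position"])
b=W.reshape(-1,3)
s=b[(b[:,2]>.10)&(b[:,2]<.16)&(b[:,0]<.45)&(b[:,0]>.40)&(abs(b[:,1]-.165)<.035)]
print(len(s))
if len(s): print(s.mean(0),np.percentile(s,[2,50,98],axis=0))
go(.433,.165,.1245-.004,.043)
E
```

```text
shift [-0.073  0.002  0.502] turn 0.0002 | pos [0.432  0.1795 0.3003] yaw 0.0436 grip 0.0237 t 1.77
[0.42876172 0.26148506 0.45483895]
443
[0.43617547 0.16610512 0.12719028] [[0.43082278 0.13186963 0.1240039 ]
 [0.43618006 0.16672051 0.12741731]
 [0.44152245 0.19849039 0.12924967]]
shift [-0.077  0.006  0.899] turn 0.0007 | pos [0.4314 0.1802 0.3003] yaw 0.0452 grip 0.0237 t 1.82
```

View pics/wrist1.png

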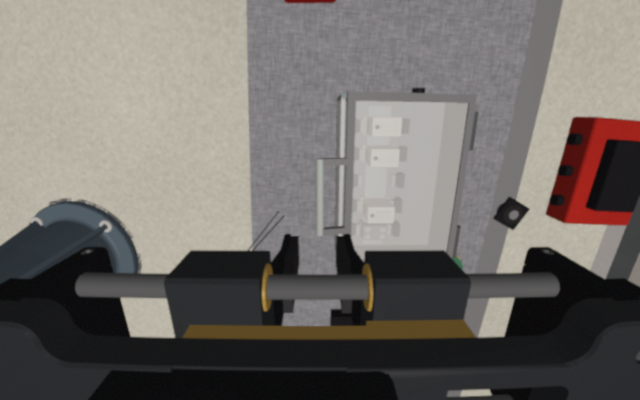

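The bar is at (320,195) in the wrist view, at about (0.4355, 0.166, 0.124). I'll descend and pinch it.

Emit:
move_arm --motion "-0.45 -0.07 0.02 0 0;-0.45 -0.07 0.02 0.2 0;-0.45 -0.07 0.02 0.4 0;-0.45 -0.07 0.02 0.6 0;-0.45 -0.07 0.02 0.7 0;-0.45 -0.07 0.02 0.78 0;-0.45 -0.07 0.02 0.84 0;-0.45 -0.07 0.02 0.9 0;-0.45 -0.07 0.02 0.9 0;-1 -0.07 0.02 0.9 0;-1 -0.07 0.02 0.9 0;-1 -0.07 0.02 0.9 0" --newtons 30

```text
time: 2.82
position: [0.4362, 0.1667, 0.1213]
tool_rot: [0.691, 0.723, 0.0, -0.0]
ft_force: [-5.1, 0.9, 2.0]
grip_width: 0.0115
grip_force: 2.6
```

```bash
python3 - <<'E'
from h import *
o=robot.get_obs(); print(o["position"],o["grip_width"],o["grip_force"],o["ft_force"])
# arc rows: bar from th0 to 1.75; tool y = box +x, tool z = down
f=lambda t: np.array([-.202*np.cos(t)-.004*np.sin(t), .202*np.sin(t)+.004*np.cos(t)])
t0=.2
for t in np.arange(.3,1.81,.1):
    d=(f(t)-f(t0))/.2; print(round(t,2),"y",d[0].round(3),"z",(-d[1]).round(3))
E
```

```text
[0.43615677 0.16672816 0.12126574] 0.011542565058453514 2.569962590932846 [-5.10960407  0.94802638  1.95682261]
0.3 y 0.023 z -0.097
0.4 y 0.056 z -0.191
0.5 y 0.098 z -0.282
0.6 y 0.149 z -0.367
0.7 y 0.208 z -0.446
0.8 y 0.276 z -0.518
0.9 y 0.35 z -0.583
1.0 y 0.431 z -0.64
1.1 y 0.518 z -0.689
1.2 y 0.609 z -0.728
1.3 y 0.704 z -0.758
1.4 y 0.802 z -0.778
1.5 y 0.902 z -0.789
1.6 y 1.003 z -0.789
1.7 y 1.104 z -0.779
1.8 y 1.204 z -0.759
```

Emit:
move_arm --motion "-1 0 0 0 0;-1 0 0 0 0;-1 0 0.01 -0.05 0;-1 0 0.023 -0.097 0;-1 0 0.056 -0.191 0;-1 0 0.098 -0.282 0;-1 0 0.149 -0.367 0;-1 0 0.208 -0.446 0;-1 0 0.276 -0.518 0;-1 0 0.276 -0.518 0" --newtons 25

```text
time: 3.65
position: [0.4933, 0.1691, 0.2272]
tool_rot: [0.691, 0.723, 0.001, 0.0]
ft_force: [-5.0, 1.8, 5.3]
grip_width: 0.0089
grip_force: 25.0
```

```bash
python3 - <<'E'
from h import *
o=robot.get_obs(); print(o["position"],o["grip_width"],o["grip_force"],o["ft_force"])
f=lambda t: np.array([-.202*np.cos(t)-.004*np.sin(t), .202*np.sin(t)+.004*np.cos(t)])
for t in np.arange(.9,1.81,.1):
    d=(f(t)-f(.8))/.2; print(round(t,2),"y",d[0].round(3),"z",(-d[1]).round(3))
E
```

```text
[0.49326693 0.16912529 0.22722489] 0.008859519704195424 24.998054802417755 [-4.98593231  1.77106999  5.26940719]
0.9 y 0.075 z -0.065
1.0 y 0.155 z -0.122
1.1 y 0.242 z -0.171
1.2 y 0.333 z -0.21
1.3 y 0.429 z -0.24
1.4 y 0.527 z -0.26
1.5 y 0.627 z -0.27
1.6 y 0.728 z -0.271
1.7 y 0.828 z -0.261
1.8 y 0.928 z -0.241
```

Emit:
move_arm --motion "-1 0 0.075 -0.065 0;-1 0 0.155 -0.122 0;-1 0 0.242 -0.171 0;-1 0 0.333 -0.21 0;-1 0 0.429 -0.24 0;-1 0 0.527 -0.26 0;-1 0 0.627 -0.27 0;-1 0 0.728 -0.271 0;-1 0 0.828 -0.261 0;-1 0 0.878 -0.251 0;-1 0 0.878 -0.251 0;-1 0 0.878 -0.251 0"

```text
time: 4.65
position: [0.6708, 0.1769, 0.2768]
tool_rot: [0.691, 0.723, 0.004, 0.003]
ft_force: [2.4, 1.3, 4.4]
grip_width: 0.0092
grip_force: 25.0
```

```bash
python3 - <<'E'
from h import *
o=robot.get_obs(); print(o["position"],o["grip_width"],o["grip_force"],o["ft_force"])
p,W=cloud("top"); save(cv2.resize(p[80:220,120:370],None,fx=3.1,fy=3.1),"top2.png")
E
```

```text
[0.67078609 0.17694546 0.27681798] 0.0091502438717022 25.001901984214783 [2.37394939 1.29609788 4.44512422]
```

View pics/top2.png

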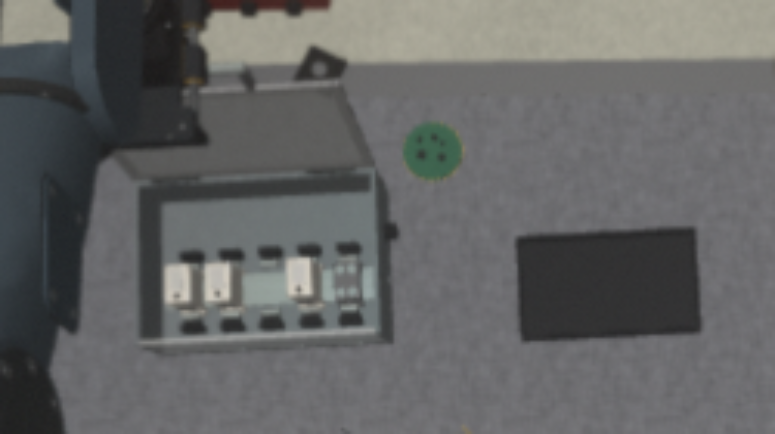

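The cover is up (top2), with modules at (180,285), (222,283) and (302,278), the terminal at (347,280) and the tray at (608,285). I'll release the bar and back away.

Emit:
move_arm --motion "-0.4 0 0 0 0;-0.4 0 0 0 0;-0.4 0 0 0 0;-0.4 0 0 -0.1 0;-0.4 0 0 -0.25 0;-0.4 0 0 -0.35 0;-0.4 -0.1 -0.15 -0.35 0;-0.4 -0.2 -0.35 -0.35 0;-0.4 -0.3 -0.55 -0.35 0;0 -0.4 -0.75 -0.35 0;0.4 -0.5 -0.95 -0.35 0;0.4 -0.5 -0.95 -0.35 0"

```text
time: 5.7
position: [0.4749, 0.0665, 0.3432]
tool_rot: [0.691, 0.722, -0.003, -0.002]
ft_force: [0.4, 0.2, -0.2]
grip_width: 0.0388
grip_force: 0.0
```

Emit:
move_arm --motion "0.4 -0.2 -0.07 0 0;0.4 -0.4 -0.14 0 0;0.4 -0.5 -0.2 0 0;0.4 -0.5 -0.2 0 0;0.4 -0.5 -0.2 0 0"

```text
time: 6.12
position: [0.4459, -0.0346, 0.3441]
tool_rot: [0.692, 0.722, -0.0, -0.0]
ft_force: [-0.1, 0.2, 0.5]
grip_width: 0.0598
grip_force: 0.0
```

```bash
cat >> h.py <<'E'
def tray(p,W):
    g=p.max(2); m=((g<48)&(W[...,2]<.05)&(W[...,0]>.35)&(W[...,0]<.75)&(W[...,1]>-.4)&(W[...,1]<.0)).astype(np.uint8)
    n,l,s,c=cv2.connectedComponentsWithStats(m); i=1+np.argmax(s[1:,4])
    r=cv2.minAreaRect((W[l==i][:,:2]*1000).astype(np.float32)); print("tray",s[i],r)
    return r
def mods(p,W,reg=(.45,.62,.05,.29,.060,.085)):
    m=(W[...,0]>reg[0])&(W[...,0]<reg[1])&(W[...,1]>reg[2])&(W[...,1]<reg[3])&(W[...,2]>reg[4])&(W[...,2]<reg[5])&(p.min(2)>130)
    n,l,s,c=cv2.connectedComponentsWithStats(m.astype(np.uint8))
    for i in range(1,n):
        if s[i,4]>25:
            q=W[l==i]; r=cv2.minAreaRect((q[:,:2]*1000).astype(np.float32)); print("mod",c[i].round(),s[i,4],np.median(q[:,2]).round(4),q.mean(0).round(4),r)
E
python3 - <<'E'
from h import *
p,W=cloud("top"); save(cv2.resize(p[80:220,120:370],None,fx=3.1,fy=3.1),"top3.png"); np.savez("t3.npz",p=p,W=W)
tray(p,W); mods(p,W)
for y in(.084,.042,-.042):
    for c in [(.549,.170)]:
        a=.044; print(y,c[0]-.022*np.cos(a)-y*np.sin(a), c[1]-.022*np.sin(a)+y*np.cos(a))
go(.527,.128,.30,.044)
E
```

```text
tray [287 154  56   7  85] ((578.8419799804688, -184.17535400390625), (9.22281551361084, 182.2525177001953), 5.238284587860107)
mod [216. 172.] 42 0.0706 [0.515  0.1292 0.0703] ((516.6859741210938, 127.61775970458984), (20.26971435546875, 25.564250946044922), 3.9290714263916016)
mod [207. 188.] 44 0.0787 [0.4644 0.1526 0.079 ] ((464.2864074707031, 153.1436767578125), (4.886829376220703, 81.70051574707031), 2.5372629165649414)
0.084 0.523326485025031 0.25295101342858956
0.042 0.525173888794749 0.21099166286984483
-0.042 0.5288686963341851 0.12707296175235538
shift [0.791 0.438 0.221] turn -0.0001 | pos [ 0.4463 -0.0338  0.3442] yaw 0.0436 grip 0.0605 t 6.17
```

View pics/top3.png

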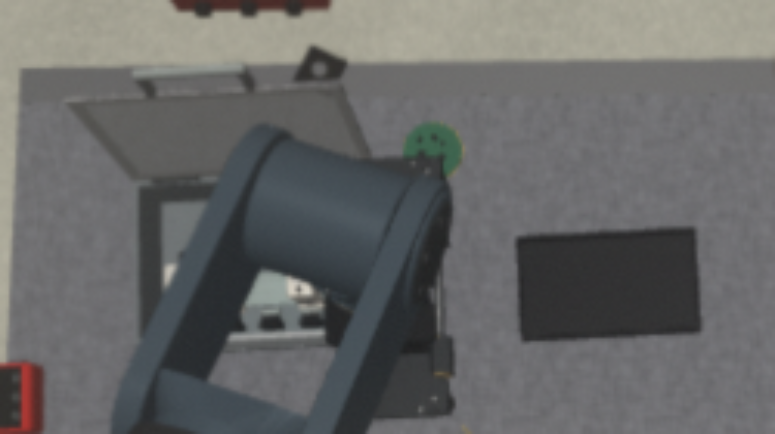

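```bash
cat >> h.py <<'E'
def tray(p,W):
    g=p.max(2).astype(int)
    m=((g<52)&(W[...,2]<.04)&(W[...,2]>-.02)&(W[...,0]>.35)&(W[...,0]<.75)&(W[...,1]>-.4)&(W[...,1]<.0)).astype(np.uint8)
    m=cv2.morphologyEx(m,cv2.MORPH_CLOSE,np.ones((5,5)))
    n,l,s,c=cv2.connectedComponentsWithStats(m); i=1+np.argmax(s[1:,4]); q=W[(l==i)&(W[...,2]<.04)]
    print("tray px",s[i],"all",cv2.minAreaRect((q[:,:2]*1000).astype(np.float32)))
    r=q[q[:,2]>.017]; print("rim",len(r),cv2.minAreaRect((r[:,:2]*1000).astype(np.float32)), "pct",np.percentile(q[:,:2],[1,99],axis=0).round(4).tolist())
E
python3 - <<'E'
from h import *
z=np.load("t3.npz"); tray(z["p"],z["W"]); z=np.load("top0.npz"); tray(z["p"],z["W"])
p,W=cloud("wrist"); save(p,"wrist2.png"); np.savez("w2.npz",p=p,W=W)
mods(p,W); tray(p,W)
E
```

```text
tray px [ 287  154   58   36 1817] all ((525.6336669921875, -187.36819458007812), (109.01834106445312, 185.67173767089844), 2.614877462387085)
rim 107 ((525.325439453125, -187.47470092773438), (108.56051635742188, 185.12294006347656), 2.460063934326172) pct [[0.4705, -0.2785], [0.5814, -0.0957]]
tray px [ 287  154   59   36 1906] all ((525.48388671875, -187.49362182617188), (109.40801239013672, 186.50120544433594), 2.532928943634033)
rim 129 ((525.4551391601562, -187.5287322998047), (109.15509796142578, 186.48519897460938), 2.6582608222961426) pct [[0.4699, -0.2799], [0.5818, -0.0957]]
mod [337.  57.] 520 0.08 [0.467  0.1262 0.0784] ((467.498046875, 124.40190887451172), (5.324594497680664, 146.50003051757812), 2.2861673831939697)
mod [382.   2.] 174 0.0709 [0.5245 0.1989 0.0709] ((524.9430541992188, 199.2010040283203), (39.254695892333984, 6.6356987953186035), 3.778891086578369)
mod [379.  62.] 589 0.0715 [0.5277 0.1246 0.0711] ((528.2835083007812, 124.73267364501953), (40.040218353271484, 26.258968353271484), 2.339611053466797)
tray px [ 329  199   60   76 3540] all ((528.0084228515625, -176.58050537109375), (105.98079681396484, 164.07862854003906), 2.8391168117523193)
rim 262 ((526.060546875, -137.56732177734375), (106.50995635986328, 85.52257537841797), 2.4642696380615234) pct [[0.474, -0.2566], [0.5791, -0.0939]]
```

View pics/wrist2.png

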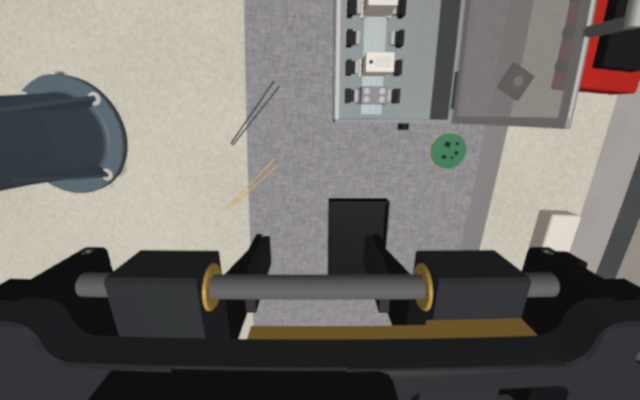

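Wrist view: the module to take first is at (379,62), at about (0.528, 0.1255). The terminal is at (373,95).

Emit:
move_arm --motion "0.4 0.2 0.1 0.1 0;0.4 0.4 0.22 0.3 0;0.4 0.6 0.34 0.5 0;0.4 0.778 0.443 0.6 0;0.4 0.778 0.443 0.7 0;0.4 0.778 0.443 0.8 0;0.4 0.778 0.443 0.9 0;0.4 0.778 0.443 0.97 0;0.4 0.778 0.443 0.97 0;0.4 0.778 0.443 0.97 0" --newtons 45

```text
time: 7.05
position: [0.5274, 0.1271, 0.1494]
tool_rot: [0.69, 0.724, -0.001, -0.001]
ft_force: [-0.2, 0.4, 1.0]
grip_width: 0.0611
grip_force: 0.0
```

```bash
python3 - <<'E'
from h import *
go(.528,.1255,.046,.044)
p,W=cloud("wrist"); np.savez("w3.npz",p=p,W=W); mods(p,W)
E
```

```text
shift [-0.008  0.004  0.517] turn 0.001 | pos [0.5274 0.1271 0.1494] yaw 0.0471 grip 0.0611 t 7.05
mod [243. 119.] 2914 0.0795 [0.4658 0.2004 0.0759] ((465.27178955078125, 189.2775115966797), (6.317632675170898, 191.31436157226562), 2.5074000358581543)
mod [318.  57.] 1923 0.0714 [0.523  0.2512 0.0714] ((522.8931274414062, 251.2916259765625), (39.82392883300781, 26.35821533203125), 2.6835074424743652)
mod [318. 114.] 1570 0.0715 [0.5249 0.2097 0.0715] ((524.8035888671875, 209.58807373046875), (39.21245574951172, 24.879966735839844), 2.6942033767700195)
mod [318. 211.] 1324 0.0714 [0.5286 0.1273 0.0708] ((528.454345703125, 125.798095703125), (38.99073791503906, 26.412019729614258), 2.565020799636841)
```

Emit:
move_arm --motion "0.4 -0.007 0.005 0.15 0;0.4 -0.007 0.005 0.3 0;0.4 -0.007 0.005 0.4 0;0.4 -0.007 0.005 0.47 0;0.4 -0.007 0.005 0.517 0;0.4 -0.007 0.005 0.517 0;-1 -0.007 0.005 0.517 0;-1 -0.007 0.005 0.517 0;-1 -0.007 0.005 0.517 0;-1 -0.007 0.005 0.517 0;-1 -0.007 0.005 0.517 0;-1 -0.007 0.005 0.517 0" --newtons 45

```text
time: 8.1
position: [0.5292, 0.1244, 0.0479]
tool_rot: [0.691, 0.723, 0.0, 0.0]
ft_force: [-1.5, -0.2, 7.2]
grip_width: 0.0398
grip_force: 45.0
```

Emit:
move_arm --motion "-1 0 0 0 0;-1 0 0 0 0;-1 0 0 -0.01 0;-1 0 0 -0.02 0;-1 0 0 -0.03 0;-1 0 0 -0.04 0;-1 0 0 -0.06 0;-1 0 0 -0.12 0;-1 0 0 -0.24 0;-1 0 0 -0.4 0;-1 0 0 -0.55 0;-1 0 0 -0.65 0"

```text
time: 9.1
position: [0.5307, 0.1245, 0.1808]
tool_rot: [0.691, 0.723, 0.002, 0.002]
ft_force: [0.7, 0.9, -1.8]
grip_width: 0.04
grip_force: 45.0
```

```bash
python3 - <<'E'
from h import *
go(.5285,-.05,.19,.044)
p,W=cloud("top"); tray(p,W)
E
```

```text
shift [-0.871 -0.05  -0.046] turn 0.0003 | pos [0.5307 0.1245 0.1808] yaw 0.0451 grip 0.04 t 9.1
tray px [ 287  154   58   36 1861] all ((525.8299560546875, -187.4656219482422), (109.33528137207031, 185.83969116210938), 2.5439975261688232)
rim 109 ((525.5862426757812, -187.4146728515625), (108.7651596069336, 185.1740264892578), 2.4031052589416504) pct [[0.47, -0.2784], [0.5813, -0.0957]]
```

Emit:
move_arm --motion "-1 -0.15 -0.01 0 0;-1 -0.3 -0.02 0 0;-1 -0.45 -0.03 0 0;-1 -0.6 -0.04 0 0;-1 -0.75 -0.04 0 0;-1 -0.92 -0.048 0 0;-1 -0.92 -0.048 0 0"

```text
time: 9.73
position: [0.5294, -0.0658, 0.1779]
tool_rot: [0.693, 0.721, 0.0, 0.003]
ft_force: [-0.2, -0.8, -1.5]
grip_width: 0.0395
grip_force: 45.0
```

Emit:
move_arm --motion "-1 -0.15 -0.01 0.05 0;-1 -0.3 -0.02 0.1 0;-1 -0.45 -0.03 0.2 0;-1 -0.6 -0.04 0.3 0;-1 -0.75 -0.04 0.4 0;-1 -0.92 -0.048 0.4 0;-1 -0.92 -0.048 0.4 0;-1 -0.92 -0.048 0.4 0"

```text
time: 10.4
position: [0.5268, -0.2462, 0.0971]
tool_rot: [0.692, 0.722, 0.0, 0.001]
ft_force: [-0.1, 0.2, -1.5]
grip_width: 0.0397
grip_force: 45.0
```

```bash
python3 - <<'E'
from h import *
go(.528,-.2435,.043,.044)
E
```

```text
shift [0.013 0.006 0.27 ] turn -0.0007 | pos [ 0.5268 -0.2462  0.0971] yaw 0.0417 grip 0.0397 t 10.4
```

Emit:
move_arm --motion "-1 0.013 0.005 0.1 0;-1 0.013 0.005 0.18 0;-1 0.013 0.005 0.24 0;-1 0.013 0.005 0.27 0;-1 0.013 0.005 0.275 0;-1 0.013 0.005 0.275 0;0.4 0.013 0.005 0.275 0;0.4 0.013 0.005 0.275 0;0.4 0.013 0.005 0.275 0;0.4 0.013 0.005 0.275 0;0.4 0.013 0.005 0.2 0;0.4 0.013 0.005 0.05 0"

```text
time: 11.4
position: [0.525, -0.2401, 0.0847]
tool_rot: [0.691, 0.723, -0.001, -0.004]
ft_force: [-0.3, -0.5, 0.2]
grip_width: 0.0603
grip_force: 0.0
```

Emit:
move_arm --motion "0.4 0 0 -0.2 0;0.4 0.1 0 -0.4 0;0.4 0.3 0 -0.45 0;0.4 0.45 0.02 -0.45 0;0.4 0.6 0.03 -0.45 0;0.4 0.75 0.03 -0.45 0;0.4 0.9 0.04 -0.45 0;0.4 0.9 0.04 -0.45 0"

```text
time: 12.07
position: [0.5256, -0.0563, 0.1773]
tool_rot: [0.69, 0.724, 0.0, -0.001]
ft_force: [-0.9, -0.3, 0.2]
grip_width: 0.0607
grip_force: 0.0
```

```bash
python3 - <<'E'
from h import *
go(.5248,.2096,.15,.044)
p,W=cloud("top"); tray(p,W); mods(p,W,(.4,.65,-.35,0,.045,.085)); save(cv2.resize(p[120:220,140:370],None,fx=3.1,fy=3.1),"top4.png")
E
```

```text
shift [1.328 0.061 0.14 ] turn 0.0016 | pos [ 0.5256 -0.0563  0.1773] yaw 0.0491 grip 0.0607 t 12.07
tray px [ 287  154   57   36 1081] all ((525.8551025390625, -187.44857788085938), (109.40426635742188, 185.316162109375), 2.4548420906066895)
rim 78 ((525.1675415039062, -187.2018280029297), (108.0687026977539, 184.7791748046875), 2.441591501235962) pct [[0.4698, -0.2758], [0.582, -0.0954]]
mod [332. 169.] 97 0.0625 [ 0.5249 -0.2379  0.0626] ((525.0392456054688, -237.7276153564453), (22.37286376953125, 38.10734558105469), 89.29122924804688)
```

View pics/top4.png

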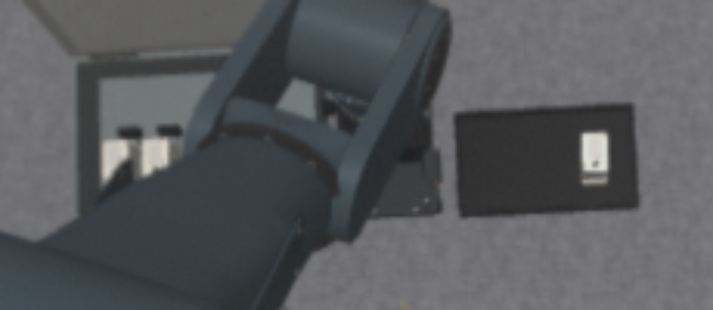

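First module is standing in the tray at (594,157) in the crop. Next is the middle one.

Emit:
move_arm --motion "0.4 0.2 0.01 0 0;0.4 0.4 0.02 0 0;0.4 0.6 0.03 0 0;0.4 0.8 0.04 0 0;0.4 0.95 0.045 0 0;0.4 0.95 0.045 0 0"

```text
time: 12.62
position: [0.5276, 0.1329, 0.1773]
tool_rot: [0.689, 0.724, 0.001, -0.0]
ft_force: [0.1, 1.0, -0.3]
grip_width: 0.0609
grip_force: 0.0
```

Emit:
move_arm --motion "0.4 0.15 0.006 0 0;0.4 0.378 0.016 0.05 0;0.4 0.378 0.016 0.14 0;0.4 0.378 0.016 0.14 0;0.4 0.378 0.016 0.14 0"

```text
time: 13.03
position: [0.527, 0.2034, 0.1482]
tool_rot: [0.691, 0.723, -0.001, -0.0]
ft_force: [0.2, -0.1, 0.8]
grip_width: 0.0609
grip_force: 0.0
```

```bash
python3 - <<'E'
from h import *
go(.5248,.2096,.046,.044)
E
```

```text
shift [ 0.032 -0.008  0.511] turn 0.0004 | pos [0.527  0.2034 0.1482] yaw 0.0452 grip 0.0609 t 13.03
```

Emit:
move_arm --motion "0.4 0 0 0 0;0.4 0 0 0 0;0.4 0 0 0 0"

```text
time: 13.28
position: [0.5282, 0.2033, 0.1498]
tool_rot: [0.692, 0.722, 0.001, 0.001]
ft_force: [-0.0, 0.1, 0.3]
grip_width: 0.0608
grip_force: 0.0
```

```bash
python3 - <<'E'
from h import *
go(.5248,.2096,.046,.044); p,W=cloud("wrist"); mods(p,W); go(.5248,.2096,.046,.044)
E
```

```text
shift [ 0.032 -0.017  0.519] turn -0.0003 | pos [0.5282 0.2033 0.1498] yaw 0.043 grip 0.0608 t 13.28
mod [253. 160.] 2224 0.0799 [0.4737 0.2459 0.0768] ((490.603515625, 257.73468017578125), (172.45944213867188, 89.65949249267578), 46.833213806152344)
mod [312. 156.] 1449 0.0714 [0.5231 0.2524 0.0712] ((522.7127685546875, 251.76510620117188), (39.16301727294922, 25.42801856994629), 2.5786471366882324)
mod [313. 203.] 1298 0.0715 [0.5251 0.2112 0.0711] ((524.8676147460938, 210.00433349609375), (39.706695556640625, 25.435300827026367), 2.122830629348755)
mod [254. 318.] 147 0.0789 [0.4708 0.0875 0.0747] ((469.8639831542969, 83.27775573730469), (5.461635589599609, 31.611772537231445), 2.650782346725464)
shift [ 0.031 -0.016  0.519] turn -0.0002 | pos [0.5281 0.2035 0.1498] yaw 0.0433 grip 0.0607 t 13.33
```

Emit:
move_arm --motion "0.4 0.031 -0.014 0.1 0;0.4 0.031 -0.014 0.25 0;0.4 0.031 -0.014 0.38 0;0.4 0.031 -0.014 0.47 0;0.4 0.031 -0.014 0.515 0;0.4 0.031 -0.014 0.515 0;-1 0.031 -0.014 0.515 0;-1 0.031 -0.014 0.515 0;-1 0.031 -0.014 0.515 0;-1 0.031 -0.014 0.515 0;-1 0.031 -0.014 0.515 0;-1 0.031 -0.014 0.515 0" --newtons 45

```text
time: 14.33
position: [0.5249, 0.2108, 0.0471]
tool_rot: [0.691, 0.723, 0.001, 0.001]
ft_force: [-0.6, -0.6, 6.2]
grip_width: 0.0397
grip_force: 45.0
```

Emit:
move_arm --motion "-1 0 0 0 0;-1 0 0 0 0;-1 0 0 -0.01 0;-1 0 0 -0.02 0;-1 0 0 -0.03 0;-1 0 0 -0.04 0;-1 0 0 -0.06 0;-1 0 0 -0.12 0;-1 0 0 -0.24 0;-1 0 0 -0.4 0;-1 0 0 -0.55 0;-1 0 0 -0.65 0"

```text
time: 15.33
position: [0.5255, 0.211, 0.1805]
tool_rot: [0.691, 0.723, 0.002, 0.002]
ft_force: [0.5, -0.3, -0.4]
grip_width: 0.0395
grip_force: 45.0
```

```bash
python3 - <<'E'
from h import *
print(robot.get_obs()["ft_force"])
go(.5255,-.185,.10,.044)
p,W=cloud("top"); tray(p,W); mods(p,W,(.4,.65,-.35,0,.045,.085))
E
```

```text
[ 0.52226702 -0.30621942 -0.41363553]
shift [-1.978 -0.092  0.4  ] turn 0.0004 | pos [0.5255 0.211  0.1805] yaw 0.0452 grip 0.0395 t 15.33
tray px [ 287  154   58   36 1674] all ((525.6227416992188, -187.50473022460938), (109.69772338867188, 185.4376220703125), 2.495218276977539)
rim 114 ((525.2177124023438, -187.39950561523438), (108.25611877441406, 185.268310546875), 2.419025421142578) pct [[0.47, -0.2793], [0.5817, -0.0957]]
mod [331. 168.] 95 0.0626 [ 0.5256 -0.2377  0.0628] ((525.5064086914062, -237.67425537109375), (22.290435791015625, 36.85551834106445), 89.21468353271484)
```

Emit:
move_arm --motion "-1 -0.15 -0.01 0 0;-1 -0.3 -0.02 0 0;-1 -0.45 -0.03 0 0;-1 -0.6 -0.04 0 0;-1 -0.8 -0.04 0 0;-1 -0.985 -0.045 0 0;-1 -0.985 -0.045 0 0;-1 -0.985 -0.045 0 0"

```text
time: 16.05
position: [0.5245, 0.0115, 0.1771]
tool_rot: [0.693, 0.721, 0.001, 0.001]
ft_force: [0.3, 1.0, -1.2]
grip_width: 0.0395
grip_force: 45.0
```

Emit:
move_arm --motion "-1 -0.15 -0.01 0.02 0;-1 -0.3 -0.02 0.04 0;-1 -0.45 -0.03 0.06 0;-1 -0.6 -0.04 0.1 0;-1 -0.8 -0.045 0.2 0;-1 -0.985 -0.045 0.3 0;-1 -0.985 -0.045 0.4 0;-1 -0.985 -0.045 0.4 0;-1 -0.985 -0.045 0.4 0"

```text
time: 16.8
position: [0.523, -0.182, 0.0954]
tool_rot: [0.691, 0.723, -0.0, -0.002]
ft_force: [-0.8, 0.4, -1.5]
grip_width: 0.0393
grip_force: 45.0
```

```bash
python3 - <<'E'
from h import *
go(.5255,-.183,.043,.044)
p,W=cloud("wrist"); np.savez("w5.npz",p=p,W=W); save(p,"wrist5.png")
E
```

```text
shift [-0.007  0.013  0.262] turn 0.0004 | pos [ 0.523  -0.182   0.0954] yaw 0.0454 grip 0.0393 t 16.8
```

Emit:
move_arm --motion "-1 -0.007 0.013 0.1 0;-1 -0.007 0.013 0.18 0;-1 -0.007 0.013 0.23 0;-1 -0.007 0.013 0.26 0;-1 -0.007 0.013 0.268 0;-1 -0.007 0.013 0.268 0;0.4 -0.007 0.013 0.268 0;0.4 -0.007 0.013 0.268 0;0.4 -0.007 0.013 0.268 0;0.4 -0.007 0.013 0.268 0;0.4 -0.007 0.013 0.2 0;0.4 -0.007 0.013 0.05 0"

```text
time: 17.85
position: [0.5243, -0.1839, 0.0836]
tool_rot: [0.691, 0.723, -0.001, -0.004]
ft_force: [0.8, -0.6, -0.8]
grip_width: 0.0602
grip_force: 0.0
```

Emit:
move_arm --motion "0.4 0 0 -0.2 0;0.4 0.1 0 -0.4 0;0.4 0.3 0 -0.45 0;0.4 0.45 0.02 -0.45 0;0.4 0.6 0.03 -0.45 0;0.4 0.8 0.03 -0.45 0;0.4 0.95 0.04 -0.45 0;0.4 0.95 0.04 -0.45 0"

```text
time: 18.52
position: [0.5247, 0.0101, 0.1763]
tool_rot: [0.689, 0.724, 0.0, -0.001]
ft_force: [-0.4, -0.1, -0.3]
grip_width: 0.0609
grip_force: 0.0
```

```bash
python3 - <<'E'
from h import *
go(.5228,.2516,.15,.044)
p,W=cloud("top"); tray(p,W); mods(p,W,(.4,.65,-.35,0,.045,.085))
E
```

```text
shift [1.206 0.051 0.134] turn 0.0018 | pos [0.5247 0.0101 0.1763] yaw 0.0498 grip 0.0609 t 18.52
tray px [287 154  58  36 833] all ((525.5062255859375, -187.66311645507812), (109.190185546875, 185.07774353027344), 2.5093860626220703)
rim 98 ((525.209228515625, -187.469482421875), (108.77066040039062, 184.84188842773438), 2.3253331184387207) pct [[0.4698, -0.2804], [0.5824, -0.0952]]
mod [314. 169.] 98 0.0628 [ 0.5254 -0.1837  0.0631] ((524.6572875976562, -183.82147216796875), (22.25933837890625, 38.364261627197266), 89.52835845947266)
mod [332. 169.] 98 0.0631 [ 0.5249 -0.2378  0.0627] ((525.1691284179688, -237.6879119873047), (22.383563995361328, 38.10050964355469), 89.28739929199219)
```

Emit:
move_arm --motion "0.4 0.2 0.01 0 0;0.4 0.4 0.02 0 0;0.4 0.6 0.03 0 0;0.4 0.8 0.04 0 0;0.4 0.95 0.045 0 0;0.4 0.95 0.045 0 0"

```text
time: 19.07
position: [0.5269, 0.1993, 0.1762]
tool_rot: [0.69, 0.724, 0.001, -0.0]
ft_force: [-0.3, -0.0, 0.2]
grip_width: 0.061
grip_force: 0.0
```

Emit:
move_arm --motion "0.4 0.15 0.006 0 0;0.4 0.256 0.006 0.05 0;0.4 0.256 0.006 0.13 0;0.4 0.256 0.006 0.13 0;0.4 0.256 0.006 0.13 0;0.4 0.256 0.006 0.13 0;0.4 0.256 0.006 0.13 0"

```text
time: 19.65
position: [0.5264, 0.2454, 0.1507]
tool_rot: [0.692, 0.722, 0.0, 0.0]
ft_force: [0.1, -0.0, 0.9]
grip_width: 0.0611
grip_force: 0.0
```

```bash
python3 - <<'E'
from h import *
go(.5228,.2516,.046,.044); p,W=cloud("wrist"); mods(p,W)
E
```

```text
shift [ 0.032 -0.017  0.524] turn -0.0002 | pos [0.5264 0.2454 0.1507] yaw 0.0434 grip 0.0611 t 19.65
mod [257. 191.] 1425 0.08 [0.475  0.2621 0.0774] ((512.579833984375, 249.0101318359375), (108.13819122314453, 82.38587951660156), 0.6471332311630249)
mod [313. 203.] 1260 0.0715 [0.5232 0.2528 0.0713] ((523.158447265625, 251.8118896484375), (39.56327438354492, 25.48688507080078), 2.4566400051116943)
mod [254. 318.] 141 0.0793 [0.4689 0.1292 0.0749] ((467.9020080566406, 124.66141510009766), (5.58519983291626, 31.69153594970703), 2.6691198348999023)
```

Emit:
move_arm --motion "0.4 0.032 -0.016 0.1 0;0.4 0.032 -0.016 0.25 0;0.4 0.032 -0.016 0.38 0;0.4 0.032 -0.016 0.47 0;0.4 0.032 -0.016 0.52 0;0.4 0.032 -0.016 0.52 0;-1 0.032 -0.016 0.52 0;-1 0.032 -0.016 0.52 0;-1 0.032 -0.016 0.52 0;-1 0.032 -0.016 0.52 0;-1 0.032 -0.016 0.52 0;-1 0.032 -0.016 0.52 0" --newtons 45

```text
time: 20.7
position: [0.5227, 0.253, 0.0472]
tool_rot: [0.691, 0.723, 0.001, 0.001]
ft_force: [-1.4, -0.8, 6.6]
grip_width: 0.0397
grip_force: 45.0
```

Emit:
move_arm --motion "-1 0 0 0 0;-1 0 0 0 0;-1 0 0 -0.01 0;-1 0 0 -0.02 0;-1 0 0 -0.03 0;-1 0 0 -0.04 0;-1 0 0 -0.06 0;-1 0 0 -0.12 0;-1 0 0 -0.24 0;-1 0 0 -0.4 0;-1 0 0 -0.55 0;-1 0 0 -0.65 0"

```text
time: 21.7
position: [0.5229, 0.2532, 0.1805]
tool_rot: [0.691, 0.723, 0.002, 0.001]
ft_force: [1.3, 0.4, -1.2]
grip_width: 0.0396
grip_force: 45.0
```

```bash
python3 - <<'E'
from h import *
print(robot.get_obs()["ft_force"])
go(.5230,-.130,.10,.044)
p,W=cloud("top"); tray(p,W); mods(p,W,(.4,.65,-.35,0,.045,.085))
E
```

```text
[ 1.34139417  0.38871355 -1.22241533]
shift [-1.915 -0.088  0.4  ] turn 0.0004 | pos [0.5229 0.2532 0.1805] yaw 0.0451 grip 0.0396 t 21.7
tray px [ 287  154   58   36 1494] all ((525.3965454101562, -187.7452392578125), (109.61180114746094, 185.2914581298828), 2.5795979499816895)
rim 113 ((525.2520141601562, -187.4716339111328), (109.42557525634766, 184.8486785888672), 2.66123366355896) pct [[0.4697, -0.2797], [0.5819, -0.0956]]
mod [314. 168.] 95 0.0631 [ 0.5259 -0.1839  0.0634] ((525.8326416015625, -183.83935546875), (22.239776611328125, 35.8062858581543), 89.54357147216797)
mod [331. 168.] 95 0.063 [ 0.5256 -0.2377  0.0626] ((525.7843627929688, -237.7565460205078), (22.420764923095703, 37.20172882080078), 89.23925018310547)
```

Emit:
move_arm --motion "-1 -0.15 -0.01 0 0;-1 -0.3 -0.02 0 0;-1 -0.45 -0.03 0 0;-1 -0.6 -0.04 0 0;-1 -0.8 -0.04 0 0;-1 -0.957 -0.04 0 0;-1 -0.957 -0.04 0 0;-1 -0.957 -0.04 0 0"

```text
time: 22.42
position: [0.5226, 0.0598, 0.1768]
tool_rot: [0.692, 0.722, 0.0, 0.0]
ft_force: [-0.1, 1.3, -0.5]
grip_width: 0.0394
grip_force: 45.0
```

Emit:
move_arm --motion "-1 -0.15 -0.01 0.02 0;-1 -0.3 -0.02 0.04 0;-1 -0.45 -0.03 0.06 0;-1 -0.6 -0.04 0.1 0;-1 -0.8 -0.04 0.2 0;-1 -0.957 -0.04 0.3 0;-1 -0.957 -0.04 0.4 0;-1 -0.957 -0.04 0.4 0;-1 -0.957 -0.04 0.4 0"

```text
time: 23.17
position: [0.5222, -0.1287, 0.0954]
tool_rot: [0.691, 0.723, -0.0, -0.002]
ft_force: [-1.3, 0.2, -1.1]
grip_width: 0.0399
grip_force: 45.0
```

```bash
python3 - <<'E'
from h import *
go(.5235,-.130,.043,.044)
p,W=cloud("top"); tray(p,W)
E
```

```text
shift [-0.007  0.007  0.262] turn 0.0005 | pos [ 0.5222 -0.1287  0.0954] yaw 0.0455 grip 0.0399 t 23.17
tray px [309 154  36  34 248] all ((527.2156982421875, -222.18038940429688), (108.87078857421875, 116.31523895263672), 2.0926504135131836)
rim 53 ((526.8377685546875, -223.3763427734375), (108.20121765136719, 112.97943878173828), 1.9118034839630127) pct [[0.4721, -0.2808], [0.5828, -0.1666]]
```

Emit:
move_arm --motion "-1 -0.007 0.007 0.1 0;-1 -0.007 0.007 0.18 0;-1 -0.007 0.007 0.23 0;-1 -0.007 0.007 0.26 0;-1 -0.007 0.007 0.268 0;-1 -0.007 0.007 0.268 0;0.4 -0.007 0.007 0.268 0;0.4 -0.007 0.007 0.268 0;0.4 -0.007 0.007 0.268 0;0.4 -0.007 0.007 0.268 0;0.4 -0.007 0.007 0.2 0;0.4 -0.007 0.007 0.05 0"

```text
time: 24.22
position: [0.5224, -0.1308, 0.0838]
tool_rot: [0.691, 0.723, -0.001, -0.003]
ft_force: [0.9, -0.1, -0.5]
grip_width: 0.06
grip_force: 0.0
```

Emit:
move_arm --motion "0.4 0 0 -0.2 0;0.4 0 0 -0.4 0;0.4 0 0 -0.6 0;0.4 0 0 -0.8 0;0.2 0 0 -1 0;0 0.2 0 -1 0;-0.2 0.4 0.02 -1 0;-0.4 0.6 0.03 -1 0;-0.4 0.8 0.03 -1 0;-0.4 0.95 0.04 -1 0;-0.4 0.95 0.04 -1 0"

```text
time: 25.13
position: [0.5229, 0.0636, 0.2863]
tool_rot: [0.689, 0.725, 0.001, -0.001]
ft_force: [-0.1, -0.5, -0.9]
grip_width: 0.0279
grip_force: 0.0
```

```bash
python3 - <<'E'
from h import *
go(.6708,.1769,.345,.044)
p,W=cloud("top"); tray(p,W); mods(p,W,(.4,.65,-.35,0,.045,.085)); save(cv2.resize(p[80:220,120:370],None,fx=3.1,fy=3.1),"top6.png")
p,W=cloud("wrist"); np.savez("w6.npz",p=p,W=W)
b=W.reshape(-1,3); s=b[(b[:,2]>.22)&(b[:,2]<.31)&(b[:,0]>.64)&(b[:,0]<.72)&(abs(b[:,1]-.175)<.03)]
print(len(s)); 
if len(s): print(np.percentile(s,[2,50,98],axis=0)); t=s[s[:,2]>.27]; print(len(t)); print(np.median(t,0))
E
```

```text
shift [ 0.529  0.767 -0.292] turn 0.002 | pos [0.5229 0.0636 0.2863] yaw 0.0504 grip 0.0279 t 25.13
tray px [287 154  58  36 748] all ((525.5938720703125, -187.67559814453125), (109.45510864257812, 185.05181884765625), 2.4605090618133545)
rim 99 ((525.277587890625, -187.4728240966797), (108.71240997314453, 184.72372436523438), 2.538530111312866) pct [[0.4697, -0.2804], [0.5826, -0.0954]]
mod [314. 169.] 97 0.0627 [ 0.5256 -0.1837  0.0628] ((524.6809692382812, -183.8313446044922), (22.23430633544922, 40.442806243896484), 89.56173706054688)
mod [332. 169.] 97 0.063 [ 0.5251 -0.2378  0.0629] ((524.8157348632812, -237.7294158935547), (22.44623565673828, 37.31861877441406), 89.59833526611328)
mod [298. 169.] 94 0.0631 [ 0.5234 -0.1302  0.0628] ((522.6696166992188, -130.0078887939453), (22.50187873840332, 37.03257369995117), 89.77542114257812)
6342
[[0.65640826 0.14635213 0.22155432]
 [0.66314782 0.17666618 0.24762618]
 [0.6728266  0.20399294 0.28481946]]
2634
[0.6677929  0.17676945 0.2827458 ]
```

View pics/top6.png

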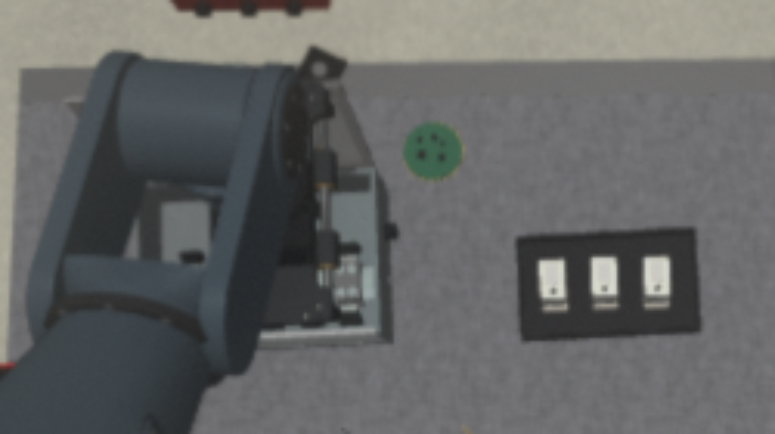

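All three modules stand in the tray at (553,283), (604,282) and (656,282). Next I'll go back to the bar and shut the cover.

Emit:
move_arm --motion "-0.4 0 0 -0.2 0;-0.4 0 0 -0.35 0;-0.4 0.1 0.1 -0.35 0;-0.4 0.2 0.25 -0.35 0;-0.4 0.3 0.4 -0.35 0;-0.4 0.4 0.55 -0.35 0;-0.4 0.5 0.7 -0.35 0;-0.4 0.529 0.763 -0.35 0;-0.4 0.529 0.763 -0.35 0;-0.4 0.529 0.763 -0.35 0;-0.4 0.529 0.763 -0.35 0"

```text
time: 26.15
position: [0.6712, 0.1693, 0.3556]
tool_rot: [0.692, 0.722, -0.001, -0.0]
ft_force: [-0.6, -0.0, 0.7]
grip_width: 0.026
grip_force: 0.0
```

```bash
python3 - <<'E'
from h import *
go(.670,.1769,.276,.044)
p,W=cloud("wrist"); np.savez("w7.npz",p=p,W=W); save(p,"wrist7.png")
b=W.reshape(-1,3); s=b[(b[:,2]>.276)&(b[:,2]<.30)&(b[:,0]>.64)&(b[:,0]<.70)&(b[:,1]<.22)&(b[:,1]>.13)]
print(len(s)); print(np.percentile(s,[2,50,98],axis=0))
E
```

```text
shift [ 0.039 -0.004  0.398] turn -0.0002 | pos [0.6712 0.1693 0.3556] yaw 0.0432 grip 0.026 t 26.15
1105
[[0.66536399 0.13222362 0.28042028]
 [0.6710999  0.1795836  0.28358806]
 [0.67665696 0.21827106 0.28538012]]
```

View pics/wrist7.png

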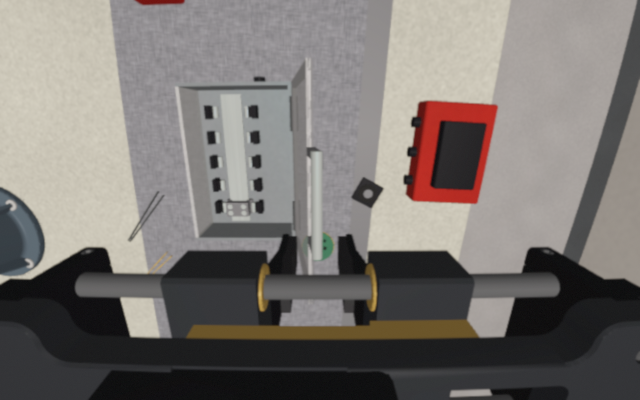

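The bar is at (317,205), lying between the fingers, and the terminal is still clipped at (237,208).

Emit:
move_arm --motion "-0.4 0.039 0 0.1 0;-0.4 0.039 0 0.2 0;-0.4 0.039 0 0.28 0;-0.4 0.039 0 0.34 0;-0.4 0.039 0 0.395 0;-0.4 0.039 0 0.395 0;-1 0.039 0 0.395 0;-1 0.039 0 0.395 0;-1 0.039 0 0.395 0;-1 0.039 0 0.395 0;-1 0.039 0 0.395 0;-1 0.039 0 0.395 0" --newtons 25

```text
time: 27.2
position: [0.6717, 0.1788, 0.2781]
tool_rot: [0.691, 0.723, 0.0, 0.001]
ft_force: [0.3, -0.9, 3.1]
grip_width: 0.0089
grip_force: 25.0
```

```bash
python3 - <<'E'
from h import *
o=robot.get_obs(); print(o["position"],o["grip_width"],o["grip_force"],o["ft_force"])
f=lambda t: np.array([-.202*np.cos(t)-.004*np.sin(t), .202*np.sin(t)+.004*np.cos(t)])
for t0,l in((1.75,np.arange(1.65,.74,-.1)),(.75,np.arange(.65,-.06,-.1))):
  for t in l:
    d=(f(t)-f(t0))/.2; print(round(t,2),"y",d[0].round(3),"z",(-d[1]).round(3))
E
```

```text
[0.67173998 0.17884093 0.2780896 ] 0.008902049507271494 25.00054568052292 [ 0.3301638  -0.93587509  3.14489608]
1.65 y -0.1 z -0.015
1.55 y -0.201 z -0.02
1.45 y -0.302 z -0.015
1.35 y -0.401 z 0.0
1.25 y -0.498 z 0.025
1.15 y -0.591 z 0.06
1.05 y -0.68 z 0.104
0.95 y -0.764 z 0.157
0.85 y -0.842 z 0.218
0.75 y -0.913 z 0.287
0.65 y -0.064 z 0.076
0.55 y -0.119 z 0.158
0.45 y -0.166 z 0.246
0.35 y -0.203 z 0.338
0.25 y -0.231 z 0.434
0.15 y -0.249 z 0.532
0.05 y -0.257 z 0.633
-0.05 y -0.255 z 0.734
```

Emit:
move_arm --motion "-1 0 -0.03 -0.005 0;-1 0 -0.1 -0.015 0;-1 0 -0.201 -0.02 0;-1 0 -0.302 -0.015 0;-1 0 -0.401 0 0;-1 0 -0.498 0.025 0;-1 0 -0.591 0.06 0;-1 0 -0.68 0.104 0;-1 0 -0.764 0.157 0;-1 0 -0.842 0.218 0;-1 0 -0.913 0.287 0;-1 0 -0.913 0.287 0"

```text
time: 28.2
position: [0.4857, 0.1709, 0.2177]
tool_rot: [0.691, 0.723, -0.001, -0.002]
ft_force: [-0.6, 2.1, -3.1]
grip_width: 0.0088
grip_force: 25.0
```

Emit:
move_arm --motion "-1 0 -0.034 0.037 0;-1 0 -0.064 0.076 0;-1 0 -0.119 0.158 0;-1 0 -0.166 0.246 0;-1 0 -0.203 0.338 0;-1 0 -0.231 0.434 0;-1 0 -0.231 0.434 0"

```text
time: 28.78
position: [0.4379, 0.1687, 0.1303]
tool_rot: [0.691, 0.723, -0.004, -0.004]
ft_force: [-6.3, 2.7, -1.3]
grip_width: 0.0093
grip_force: 25.0
```

```bash
python3 - <<'E'
from h import *
o=robot.get_obs(); print(o["position"],o["grip_width"],o["grip_force"],o["ft_force"])
E
```

```text
[0.43792089 0.16874712 0.13026256] 0.009315369428595142 25.000010132789612 [-6.29657356  2.71389999 -1.26644108]
```

Emit:
move_arm --motion "-1 0 -0.01 0.05 0;-1 0 -0.018 0.098 0;-1 0 -0.023 0.15 0;-1 0 -0.026 0.199 0;-1 0 -0.026 0.225 0;-1 0 -0.026 0.25 0;-1 0 -0.026 0.255 0;-1 0 -0.026 0.255 0"

```text
time: 29.45
position: [0.4309, 0.1684, 0.0808]
tool_rot: [0.691, 0.723, -0.006, -0.006]
ft_force: [-10.8, 3.2, -1.6]
grip_width: 0.0089
grip_force: 25.0
```

```bash
python3 - <<'E'
from h import *
o=robot.get_obs(); print(o["position"],o["grip_width"],o["grip_force"],o["ft_force"])
E
```

```text
[0.43089993 0.16839746 0.08079206] 0.008883078933499069 24.998319447040558 [-10.79095711   3.23930282  -1.64913583]
```

Emit:
move_arm --motion "-1 0 0.01 0.01 0;-1 0 0.015 0.02 0;-1 0 0.015 0.03 0;-1 0 0.015 0.03 0;-1 0 0.015 0.03 0"

```text
time: 29.87
position: [0.4309, 0.1682, 0.0775]
tool_rot: [0.691, 0.723, -0.008, -0.007]
ft_force: [-18.3, 1.6, 28.3]
grip_width: 0.0094
grip_force: 25.0
```

The cover is on its stop, with 28 N of reaction. I'll release and withdraw.

Emit:
move_arm --motion "-1 0 -0.015 0 0;-0.45 0 -0.015 0 0;-0.45 0 -0.015 0 0;-0.45 0 -0.015 0 0;-0.45 0 -0.015 0 0;-0.45 0 -0.015 -0.1 0;-0.45 0 -0.015 -0.25 0;-0.45 0 -0.015 -0.45 0;-0.45 0 -0.015 -0.65 0;-0.45 0 -0.015 -0.85 0;-0.45 0 -0.015 -1 0;-0.45 0 -0.015 -1 0"

```text
time: 30.87
position: [0.4442, 0.169, 0.2834]
tool_rot: [0.691, 0.723, 0.007, 0.006]
ft_force: [1.2, 0.9, 0.7]
grip_width: 0.0239
grip_force: 0.0
```

Emit:
move_arm --motion "-0.45 0.2 0 -0.1 0;-0.45 0.4 0 -0.1 0;-0.45 0.6 0 -0.1 0;-0.45 0.8 0 -0.1 0;-0.45 1 0 -0.1 0;-0.45 1 0 -0.1 0;-0.45 1 0 -0.1 0"

```text
time: 31.45
position: [0.4294, 0.3702, 0.2954]
tool_rot: [0.69, 0.724, 0.001, 0.001]
ft_force: [-0.4, -1.4, -0.6]
grip_width: 0.0242
grip_force: 0.0
```

```bash
python3 - <<'E'
from h import *
p,W=cloud("top"); tray(p,W); mods(p,W,(.4,.65,-.35,0,.045,.085)); save(cv2.resize(p[80:220,120:370],None,fx=3.1,fy=3.1),"top8.png")
b=W.reshape(-1,3)
q=b[(b[:,2]>.07)&(b[:,2]<.14)&(b[:,0]>.46)&(b[:,0]<.60)&(b[:,1]>.05)&(b[:,1]<.29)]
A=np.c_[q[:,:2],np.ones(len(q))]; w=np.ones(len(q),bool)
for _ in range(5):
    c,*_=np.linalg.lstsq(A[w],q[w,2],rcond=None); w=abs(A@c-q[:,2])<.004
print("plane",c,w.sum(),len(q),robot.get_obs()["position"])
E
```

```text
tray px [ 287  154   59   36 1357] all ((525.6819458007812, -187.73208618164062), (109.08320617675781, 186.1024932861328), 2.4744091033935547)
rim 121 ((525.6610717773438, -187.73129272460938), (108.75442504882812, 186.08908081054688), 2.486011266708374) pct [[0.4696, -0.2804], [0.5816, -0.0955]]
mod [314. 168.] 92 0.0631 [ 0.5261 -0.1837  0.0631] ((526.1569213867188, -183.8391571044922), (22.2569580078125, 36.3120231628418), 89.60111236572266)
mod [331. 168.] 92 0.0629 [ 0.5257 -0.2375  0.0629] ((525.80908203125, -237.70062255859375), (22.57989501953125, 37.18934631347656), 88.85761260986328)
mod [298. 169.] 91 0.0633 [ 0.5236 -0.1303  0.0632] ((522.8675537109375, -129.87767028808594), (37.488468170166016, 22.809463500976562), 0.04615788534283638)
plane [-0.00521522 -0.00014321  0.08665478] 2859 3292 [0.42920638 0.36867226 0.29530626]
```

View pics/top8.png

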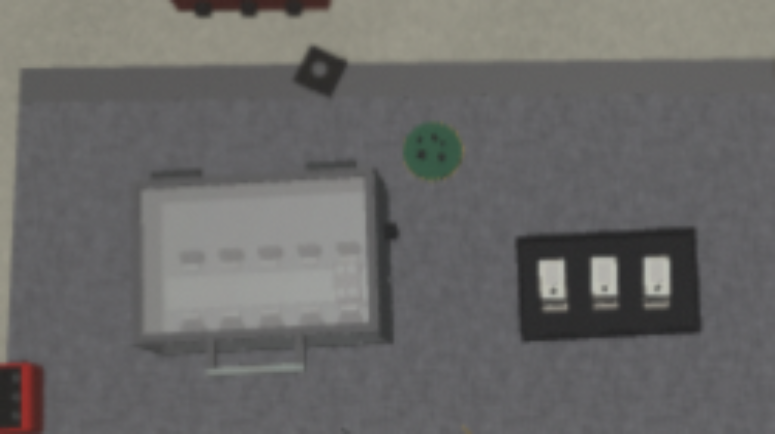

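The cover is shut (about 0.005 rad), the three modules stand in the tray, the terminal is still at (347,280), and the arm is clear.

```bash
python3 -c "
from rig import robot
print(robot.hand_in())"
```

```text
the job is handed in; nothing more can be done
None
```

The job is handed in: all three relay modules stand side by side in the black tray, the cover is shut (measured about 0.005 rad), and the terminal block is still clipped in its rail place; the hand-in call gave no verdict.

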